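Pack the shoe-cleaning kit into the drip tray under the sink

ROBOT

A 6-joint arm with a two-finger parallel gripper is mounted at the origin on the work surface. World frame = base frame: x ahead of the robot, y to its left, z up, the work surface at z = 0. Lengths are in m, angles in rad, forces in N, time in s.
With the tool pointing down it reaches from about 0.35 to 0.775 m from the base axis. Payload 7.3 kg.
Tool frame: the origin (TCP) lies at the very end of the fingers, on their centre line; the grasp point (between the pads) lies robot.grip_depth behind it (robot.grip_depth is the distance from the TCP to the grasp point, in m); z points along the fingers, y is the direction in which the jaws open and shut (so a half turn about z gives the same grasp; the last joint's range is limited). The gripper opens to 92 mm and grips with 3 to 60 N. Pads are 19 mm wide; open, the fingers measure 130 mm over their backs; the gripper's body (75 mm by 190 mm) begins 47 mm behind the grasp point.
Start: joints at [-1.254, 0.342, 1.524, -0, 1.275, -0.146], TCP at [0.234, -0.47, 0.227] pointing down, gripper open.
Joint ranges: [-2.53, 2.53], [-0.77, 2.02], [0.04, 2.7], [-1, 4.14], [0.28, 2.66], [-3.11, 3.11]. Speed limits (rad/s): [2.57, 2.57, 3.14, 3.14, 3.14, 3.14].

INTERFACE

Orientations are given as a rotation vector (axis times angle).
In Python, from cell import status, imaging, ticket, robot gives the robot as it stands. The module is installed in compiled form; this text tells all that it offers.
- The arm moves only by the shell command python3 -m jog 'ROWS' [FORCE]. ROWS is text: rows parted by semicolons, each of 5 numbers parted by spaces: the shift along the tool's x, y, z in mm, then the turn about the tool's z in rad, then the finger opening in mm, from 0 to 91.8. A call has 1 to 8 rows; each row is the pose to reach, as a shift and turn from the pose commanded when the call began, along the tool's axes at that moment; what a row does not reach only later rows make up. A row lasts 1/12 s, in which the tool goes at most 41.7 mm and 7.16 degrees, less where a joint would pass 70% of its speed; a pose out of reach is approached as far as the arm can. A call with a gripper value outside its range is refused whole. The fingers move at their own pace and stop on an object; FORCE is the grip in N (left out, the last holds). Time passes only in rows, so rows that repeat a pose let the fingers close. It gives the time, the measured TCP pose, the force and the opening at its end, in the units of the state.
- status.state(): the state, without advancing time (a new reading comes with each control period).
- imaging.capture(name): name is "scene" or "top"; returns the picture (480x640x3 uint8, blue, green, red); there is no depth.
- imaging.calibration(name): a dict with "K" (3x3 intrinsics, pixels), "R" (3x3) and "t" (3): a world point X has camera coordinates R X + t. Camera axes: x right, y down, z forward; pixel columns grow to the right and rows downward; lengths in m; the calibration is good to about 2 mm. A picture is of the moment at which its call begins. calibration takes no time and is no camera call.
- ticket.close_job(): hands the job in, once; it reports no verdict.
The state is a dict: "time_s": time; "qpos": joint angles; "joint_vel": joint speeds; "joint_torque": joint torques, N m; "eef_pos": TCP position; "tool_rot": TCP orientation; "wrist_force": force on the tool from outside, world axes, zero at the start; "moment": the same for the moment, N m; "finger_gap": opening from 0.0 (shut) to 1.0 (fully open).
Only numpy, scipy, OpenCV 4.12 (cv2) and the standard library are available. Lean on these libraries where they do the work, as an engineer would, in place of code of your own. Each camera call takes 0.05 s, during which the arm holds its last target. There are 200 camera calls.

TASK

Pack the shoe-cleaning kit into the three white liners of the black ribbed drip tray: the large wooden-backed shoe brush, bristles down, in the long trough, the rectangular flip-top grey tub upright in the rectangular bin, and the steel shaker with the pierced domed lid upright in the round pot, each standing flat on its liner's floor. Keep the shaker upright all the way, as it is full of powder. Leave the look-alikes (the small nail brush, the open steel tumbler and the round screw-top grey tub) standing where they are.

Things in the scene. Friction and masses are not known exactly. Their poses are not given: they have to be found in the camera images.
- shoe_brush: Large shoe brush, wooden back with black bristles, lying bristles down: 128 long (own x) x 46 wide (own y) x 45 high. Origin at the centre of its underside, z up. The bristles (rigid to the touch, 116 x 38) fill the lower 27, the wooden back the upper 18. About 130 g. Belongs in the trough. Sizes in mm.
- grey_tub: Closed rectangular grey flip-top tub, 80 long (own x) x 56 wide (own y; body below the lid 78 x 54) x 59 high, a small thumb tab sticking out 6 at its -x end, raised flap on top; its lid does not open. Origin at the centre of its underside, z up. About 220 g. Belongs in the bin. Sizes in mm.
- shaker: Closed stainless steel shaker: upright cylinder of diameter 58 up to height 70, collar of diameter 61 from 71 to 78, then a domed lid pierced with small dark holes, 93 high in all. Origin at the centre of its underside, z up. About 180 g. Belongs in the pot. Sizes in mm.
- nail_brush: Look-alike, to be left alone: small nail brush, wooden back with pale bristles, 84 long (own x) x 40 wide x 32 high, bristles down. Origin at the centre of its underside. Sizes in mm.
- round_tub: Look-alike, to be left alone: round grey tub with a screw top, diameter 67 at the ribbed lid, 57 high. Origin at the centre of its underside. Sizes in mm.
- tumbler: Look-alike, to be left alone: open stainless steel tumbler, diameter 54 at the foot and 60 at the rim, 88 high, no lid. Origin at the centre of its underside. Sizes in mm.
- trough: Long open white liner, fixed in the tray: outside 158 (own x) x 76 (own y) x 20 high, walls and floor 4 thick, so 150 x 68 inside. Origin at the centre of its underside, 7 above the table, z up; its floor is 4 above the origin, its rim 20 above. Sizes in mm.
- bin: Rectangular open white liner, fixed in the tray: outside 108 (own x) x 84 (own y) x 22 high, walls and floor 4 thick, so 100 x 76 inside. Origin at the centre of its underside, 7 above the table, z up; its floor is 4 above the origin, its rim 22 above. Sizes in mm.
- pot: Round open white liner, fixed in the tray: outside diameter 88, inside 80, 34 high, floor 4 thick. Origin at the centre of its underside, 7 above the table, z up; its floor is 4 above the origin, its rim 34 above. Sizes in mm.
- drip_tray: Black ribbed plastic drip tray, fixed: 180 (own x) x 320 (own y), rim 18 high. Origin at the centre of its underside on the table. The three liners stand side by side in it along own y, centres 105 apart, in any order, their axes parallel to the tray's. Sizes in mm.
There are look-alikes about, which are no part of the job. What is shaped like the shoe_brush but orange is not meant. What is shaped like the shaker but green is not meant.

How it is judged:
At the end, for the whole second after the job is handed in: Brush in the trough, rectangular tub in the bin, shaker in the pot: centred within 15 mm, on the liner's floor (origin under 9 mm above the liner's underside), upright within 0.12 rad, at rest (0.02 m/s, 0.2 rad/s). Nail brush, tumbler and round tub within 30 mm of where they began (x of shoe_brush in the frame of trough between -0.015 and 0.015 m and y of shoe_brush in the frame of trough between -0.015 and 0.015 m and z of shoe_brush in the frame of trough below 0.009 m and angle between each of shoe_brush, grey_tub, shaker's own z axis and vertical below 0.12 rad and linear speed of each of shoe_brush, grey_tub, shaker below 0.02 m/s and angular speed of each of shoe_brush, grey_tub, shaker below 0.2 rad/s and x of grey_tub in the frame of bin between -0.015 and 0.015 m and y of grey_tub in the frame of bin between -0.015 and 0.015 m and z of grey_tub in the frame of bin below 0.009 m and horizontal distance between shaker and pot below 0.015 m and z of shaker in the frame of pot below 0.009 m and distance of each of nail_brush, tumbler, round_tub from where it was at the start of the episode below 0.03 m); the robot touches nothing.
It fails at once if the shaker is tipped by more than 0.5 rad (angle between shaker's own z axis and vertical above 0.5 rad).
It fails at once if the nail brush is moved by more than 30 mm or tipped over (distance of nail_brush from where it was at the start of the episode above 0.03 m or angle between nail_brush's own z axis and vertical above 0.5 rad).
It fails at once if the tumbler is moved by more than 30 mm or tipped over (distance of tumbler from where it was at the start of the episode above 0.03 m or angle between tumbler's own z axis and vertical above 0.5 rad).
It fails at once if the round tub is moved by more than 30 mm or tipped over (distance of round_tub from where it was at the start of the episode above 0.03 m or angle between round_tub's own z axis and vertical above 0.5 rad).
It also fails if it takes over 93 s, if anything falls off the work surface, if the arm or the gripper's body presses on something with over 40 N, if the wrist force passes 120 N, or if a joint passes its speed limit or range.

## Working session

There is one attempt and no reset: what is moved stays moved. The work goes in short steps, Python scripts to look and compute and a shell command to move; the robot and the scene stay as the last step left them, time stands still between calls to the robot, and variables do not carry over. Pictures are saved under pics/ and viewed, about 12 in all and at most 16, crops included, and the job is handed in when it is done.

```bash
mkdir -p pics; python3 - <<'E'
from cell import status, imaging, robot
import cv2
for n in("scene","top"):
    cv2.imwrite(f"pics/{n}0.png",imaging.capture(n)); c=imaging.calibration(n); print(n,c["K"].round(1).tolist(),c["R"].round(3).tolist(),c["t"].round(3).tolist())
print(status.state(), robot.grip_depth)
E
```

```text
scene [[623.5, 0.0, 316.2], [0.0, 623.5, 238.6], [0.0, 0.0, 1.0]] [[-0.786, 0.619, 0.006], [0.501, 0.643, -0.579], [-0.362, -0.452, -0.815]] [0.372, -0.211, 1.756]
top [[602.6, 0.0, 311.6], [0.0, 602.6, 230.8], [0.0, 0.0, 1.0]] [[-0.002, -1.0, 0.004], [-0.981, 0.002, -0.195], [0.195, -0.005, -0.981]] [0.011, 0.459, 1.639]
{'time_s': 0.1, 'qpos': array([-1.25402792e+00,  3.42610096e-01,  1.52490644e+00,  3.98687394e-06,
        1.27537835e+00, -1.45999787e-01]), 'joint_vel': array([-2.03199189e-04, -6.61949194e-04, -1.54761000e-03,  4.82290155e-05,
       -4.70699357e-04, -9.25549462e-04]), 'joint_torque': array([ 2.37039458e-03, -4.32005131e+01, -2.44693011e+01,  7.20106624e-02,
        5.26645139e-02, -3.21252196e-05]), 'eef_pos': array([ 0.23428516, -0.4694343 ,  0.226142  ]), 'tool_rot': array([-3.05660614e+00, -7.20146193e-01,  1.68408044e-04]), 'wrist_force': array([-0.07480949,  0.12286871, -0.23406108]), 'moment': array([ 0.04259988, -0.00934642, -0.00015859]), 'finger_gap': 0.9984971688423423} 0.0188
```

View pics/top0.png

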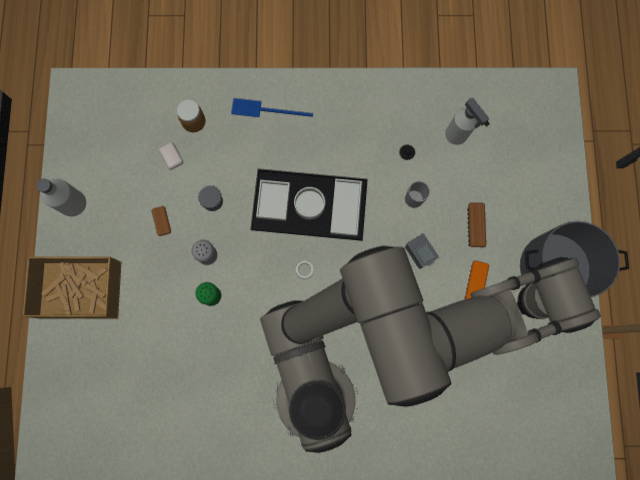

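View pics/scene0.png

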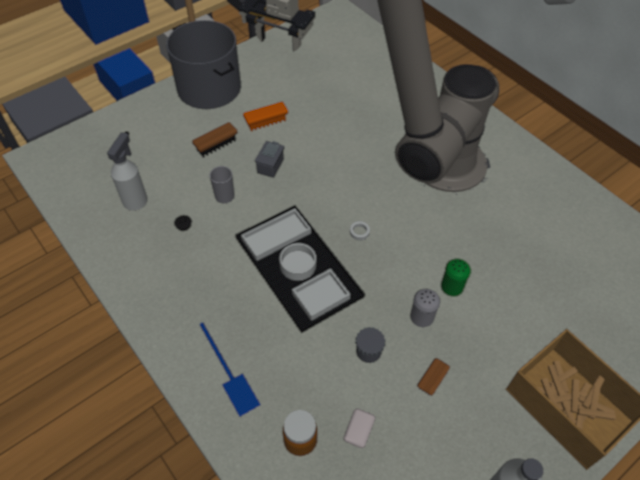

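Candidates in the top view:
- **Brush:** brown with black bristles (477,225), chosen. Orange one (477,280) and nail brush (161,221) rejected.
- **Tub:** rectangular (422,251), chosen. Round tub (210,198) rejected.
- **Shaker:** steel, pierced lid (204,251), chosen. Tumbler (417,195) and green shaker (208,293) rejected.
- **Liners:** bin (272,200), pot (310,203), trough (347,207).

One close crop will check these choices.

```bash
python3 - <<'E'
import cv2,numpy as np
t=cv2.imread("pics/top0.png");s=cv2.imread("pics/scene0.png")
def c(i,x,y,w,h,W,H): return cv2.resize(i[y:y+h,x:x+w],(W,H),interpolation=cv2.INTER_CUBIC)
# scale 4
a=np.hstack([c(t,395,195,100,75,400,300),c(t,180,220,100,75,400,300)])
b=np.hstack([c(s,190,115,100,75,400,300),c(s,385,245,100,75,400,300)])
cv2.imwrite("pics/crop1.png",np.vstack([a,b]))
a=c(t,240,160,140,90,800,514);cv2.imwrite("pics/crop2.png",a)
E
```

```text
(no output)
```

View pics/crop1.png

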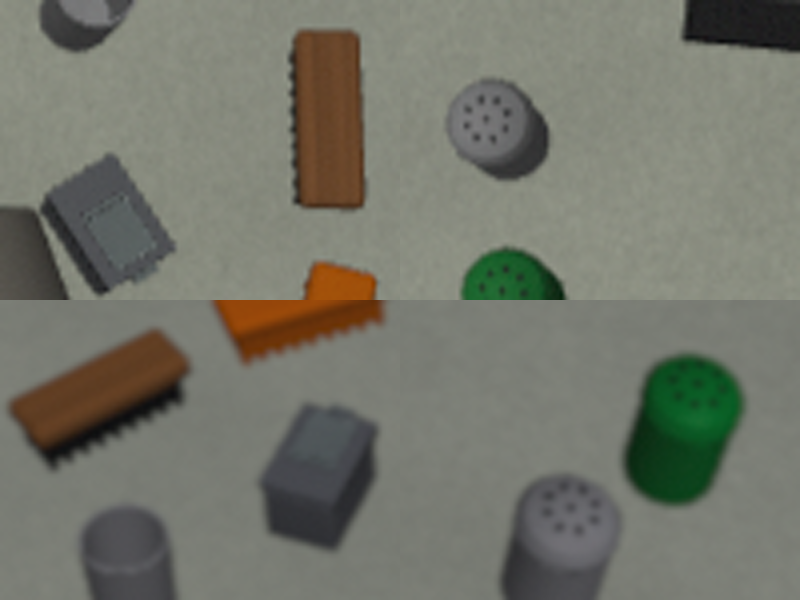

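View pics/crop2.png

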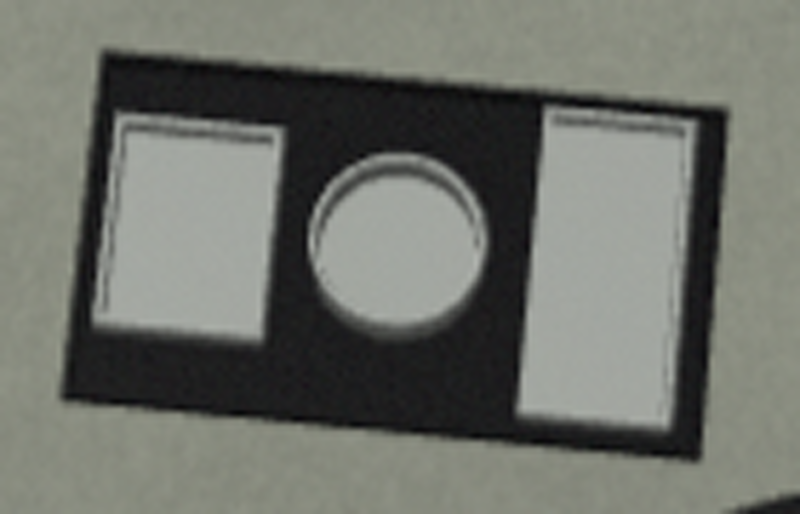

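Choices confirmed: brown brush with black bristles, flip-top tub with its tab towards lower right, and shaker with pierced dome. The tray order is bin, pot, trough from left to right. Next I fit poses by silhouette in both cameras.

```bash
cat > h.py <<'E'
import cv2,numpy as np
from cell import imaging,status
from scipy.optimize import minimize
from scipy.spatial.transform import Rotation as Ro
def box(l,w,z0,z1): return [[sx*l/2,sy*w/2,z] for sx in(-1,1) for sy in(-1,1) for z in(z0,z1)]
def cyl(d,z0,z1): return [[d/2*np.cos(a),d/2*np.sin(a),z] for a in np.linspace(0,6.28,40) for z in(z0,z1)]
M={"brush":box(128,46,27,45)+box(116,38,0,27),
 "tub":box(80,56,45,56)+box(78,54,0,45)+box(60,40,56,59),
 "shaker":cyl(58,0,70)+cyl(61,71,78)+cyl(40,88,89)+cyl(20,92,93),
 "tray":box(180,320,0,18)}
M={k:np.array(v)/1000 for k,v in M.items()}
def proj(n,X):
    c=imaging.calibration(n); p=(np.asarray(X)@np.array(c["R"]).T+c["t"])@np.array(c["K"]).T
    return p[:,:2]/p[:,2:]
def unproj(n,uv,z):
    c=imaging.calibration(n);R=np.array(c["R"]);d=R.T@np.linalg.solve(c["K"],[*uv,1]);o=-R.T@c["t"]
    return o+d*(z-o[2])/d[2]
def mask(img,uv,r,thr=18,S=4):
    x,y=int(uv[0])-r,int(uv[1])-r; x,y=max(x,0),max(y,0); c=img[y:y+2*r,x:x+2*r]
    c=cv2.resize(c,None,fx=S,fy=S,interpolation=cv2.INTER_CUBIC)
    l=cv2.cvtColor(c,cv2.COLOR_BGR2LAB).astype(float); l=cv2.GaussianBlur(l,(0,0),2)
    ring=np.concatenate([l[:8].reshape(-1,3),l[-8:].reshape(-1,3),l[:,:8].reshape(-1,3),l[:,-8:].reshape(-1,3)])
    m=(np.linalg.norm((l-np.median(ring,0))*[1,2,2],axis=2)>thr).astype(np.uint8)
    m=cv2.morphologyEx(m,cv2.MORPH_OPEN,np.ones((5,5),np.uint8))
    cs,_=cv2.findContours(m,0,2); p=((uv[0]-x+.5)*S,(uv[1]-y+.5)*S)
    k=max(cs,key=lambda q:cv2.pointPolygonTest(q,p,True)); out=np.zeros_like(m); cv2.fillPoly(out,[k],1)
    return out,(x,y)
def pts(k,p): 
    c,s=np.cos(p[2]),np.sin(p[2]); X=M[k]
    return np.c_[p[0]+c*X[:,0]-s*X[:,1],p[1]+s*X[:,0]+c*X[:,1],X[:,2]+(p[3] if len(p)>3 else 0)]
def fit(k,seeds,imgs,yaw0,r,z=0,thr=18,S=4):
    ms={n:mask(imgs[n],seeds[n],r,thr) for n in seeds}
    def iou(n,p):
        m,o=ms[n]; h=np.zeros_like(m); q=((proj(n,pts(k,p))-o+.5)*S-.5)
        cv2.fillConvexPoly(h,np.round(cv2.convexHull(q.astype(np.float32))*16).astype(np.int32),1,shift=4)
        return (m&h).sum()/(m|h).sum()
    x0=unproj("top",seeds["top"],.03) if "top" in seeds else unproj("scene",seeds["scene"],.03)
    best=None
    for ns in [list(seeds)]+([[n] for n in seeds] if len(seeds)>1 else []):
        f=lambda p:-sum(iou(n,[*p,z]) for n in ns)
        st=[x0[0],x0[1],yaw0] 
        s=np.array([st]+[np.add(st,d) for d in([.02,0,0],[0,.02,0],[0,0,.2])])
        r_=minimize(f,st,method="Nelder-Mead",options=dict(initial_simplex=s,xatol=1e-4,fatol=1e-4))
        print(k,ns,r_.x.round(4),"iou",[round(iou(n,[*r_.x,z]),3) for n in ns])
        if best is None: best=r_.x
    return best
E
python3 - <<'E'
from h import *
I={n:cv2.imread(f"pics/{n}0.png") for n in("top","scene")}
fit("brush",dict(top=(477,225),scene=(215,138)),I,0,38)
fit("tub",dict(top=(422,251),scene=(270,158)),I,.6,24)
fit("shaker",dict(top=(204,251),scene=(425,307)),I,0,24)
fit("tray",dict(top=(310,204),scene=(299,267)),I,-.09,75,thr=40)
# jaw/tool axes
s=status.state(); print(Ro.from_rotvec(s["tool_rot"]).as_matrix().round(3))
for n,z in(("nail",(161,221)),("rtub",(210,198)),("tumb",(417,195)),("green",(208,293)),("orange",(477,280)),("ring",(305,269))): print(n,unproj("top",z,.04).round(3))
E
```

```text
brush ['top', 'scene'] [ 0.4787 -0.4568 -0.0249] iou [np.float64(0.945), np.float64(0.911)]
brush ['top'] [ 0.4789 -0.4557 -0.0222] iou [np.float64(0.959)]
brush ['scene'] [ 0.4772 -0.4596  0.0017] iou [np.float64(0.937)]
tub ['top', 'scene'] [ 0.4017 -0.2995  0.5646] iou [np.float64(0.614), np.float64(0.957)]
tub ['top'] [ 0.4042 -0.2957  0.5577] iou [np.float64(0.658)]
tub ['scene'] [ 0.4014 -0.3007  0.56  ] iou [np.float64(0.971)]
shaker ['top', 'scene'] [0.3991 0.3065 0.0683] iou [np.float64(0.95), np.float64(0.937)]
shaker ['top'] [0.3994 0.3076 0.0044] iou [np.float64(0.971)]
shaker ['scene'] [0.3977 0.3045 0.2977] iou [np.float64(0.985)]
tray ['top', 'scene'] [ 0.544   0.0153 -0.0961] iou [np.float64(0.979), np.float64(0.984)]
tray ['top'] [ 0.5451  0.017  -0.0985] iou [np.float64(0.997)]
tray ['scene'] [ 0.5432  0.0133 -0.0983] iou [np.float64(0.996)]
[[ 0.895  0.446 -0.   ]
 [ 0.446 -0.895  0.001]
 [ 0.    -0.001 -1.   ]]
nail [0.489 0.433 0.04 ]
rtub [0.556 0.298 0.04 ]
tumb [ 0.564 -0.289  0.04 ]
green [0.287 0.295 0.04 ]
orange [ 0.321 -0.446  0.04 ]
ring [0.353 0.029 0.04 ]
```

```bash
cat >> h.py <<'E'
def to(x,y,z,head):
    s=status.state(); R=Ro.from_rotvec(s["tool_rot"]).as_matrix(); h=np.arctan2(R[1,0],R[0,0])
    d=R.T@(np.array([x,y,z])-s["eef_pos"])*1000
    t=-(head-h); t=(t+np.pi/2)%np.pi-np.pi/2
    print("shift",d.round(1),"turn",round(t,3),"| at",s["eef_pos"].round(4),"head",round(h,3),"gap",round(s["finger_gap"]*91.8,1),"F",s["wrist_force"].round(1),"t",s["time_s"])
E
python3 -c "
from h import *
to(.4785,-.4575,.15,-.015)"
```

```text
shift [223.8  98.4  76.1] turn 0.478 | at [ 0.2343 -0.4694  0.2261] head 0.463 gap 91.7 F [-0.1  0.1 -0.2] t 0.1
```

```bash
python3 -m jog '224 98 76 0.478 91.8;224 98 76 0.478 91.8;224 98 76 0.478 91.8;224 98 76 0.478 91.8;224 98 76 0.478 91.8;224 98 76 0.478 91.8;224 98 76 0.478 91.8;224 98 76 0.478 91.8' 20; python3 - <<'E'
from h import *
to(.4785,-.4575,.023,-.015)
for n in("top","scene"): cv2.imwrite(f"pics/{n}1.png",imaging.capture(n))
I={n:cv2.imread(f"pics/{n}1.png") for n in("top","scene")}
fit("tub",dict(top=(422,251),scene=(270,158)),I,.56,24)
a=cv2.resize(I["scene"][80:200,160:320],(640,480),interpolation=2)
cv2.imwrite("pics/c3.png",a)
E
```

```text
time_s: 0.77
eef_pos: [0.481, -0.4555, 0.1479]
tool_rot: [-3.139, 0.018, 0.003]
wrist_force: [-1.4, 0.9, -0.3]
finger_gap: 1.003
shift [ -2.2   2.4 124.9] turn 0.004 | at [ 0.481  -0.4555  0.1479] head -0.011 gap 92.1 F [-1.4  0.9 -0.3] t 0.7667
tub ['top', 'scene'] [ 0.4015 -0.3009  0.5603] iou [np.float64(0.09), np.float64(0.969)]
tub ['top'] [ 0.4519 -0.3374  0.6089] iou [np.float64(0.422)]
tub ['scene'] [ 0.4014 -0.3007  0.5623] iou [np.float64(0.971)]
```

View pics/c3.png

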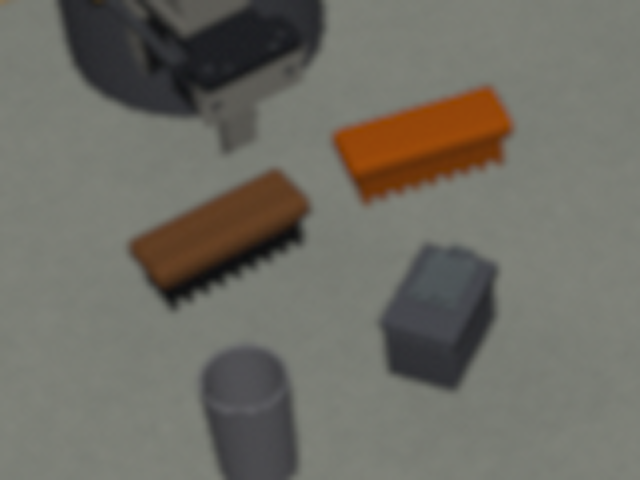

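The gripper hangs above the brown brush (crop (220,230)), with the tub and tumbler clear of it. I'll descend and grip.

```bash
python3 -m jog '-2 2 40 0 91.8;-2 2 80 0 91.8;-2 2 105 0 91.8;-2 2 125 0 91.8;-2 2 125 0 91.8;-2 2 125 0 91.8' ; python3 -m jog '0 0 0 0 30;0 0 0 0 30;0 0 0 0 30;0 0 0 0 30;0 0 0 0 30;0 0 0 0 30;0 0 0 0 30;0 0 0 0 30' 25; python3 -c "
from h import *
to(.4785,-.4575,.17,-.015)"
```

```text
time_s: 1.37
eef_pos: [0.475, -0.4601, 0.0261]
tool_rot: [-3.141, 0.027, 0.001]
wrist_force: [0.5, 0.2, 0.7]
finger_gap: 1.0
time_s: 2.03
eef_pos: [0.4766, -0.4592, 0.0258]
tool_rot: [-3.141, 0.024, 0.0]
wrist_force: [-0.5, 1.2, 1.8]
finger_gap: 0.502
shift [   1.8   -1.8 -144.2] turn -0.0 | at [ 0.4766 -0.4592  0.0258] head -0.015 gap 46.1 F [-0.5  1.2  1.8] t 2.0333
```

```bash
python3 -m jog '0 0 -20 0 30;0 0 -50 0 30;0 0 -85 0 30;0 0 -120 0 30;0 0 -140 0 30;0 0 -140 0 30;0 0 -140 0 30' 30; python3 -c "
from h import *
to(.5338,-.0892,.17,-.097)"
```

```text
time_s: 2.62
eef_pos: [0.4769, -0.4597, 0.1667]
tool_rot: [3.14, -0.024, 0.002]
wrist_force: [-0.4, -0.1, -0.4]
finger_gap: 0.503
shift [  51.3 -371.4   -3.9] turn 0.082 | at [ 0.4769 -0.4597  0.1667] head -0.015 gap 46.2 F [-0.4 -0.1 -0.4] t 2.6167
```

```bash
python3 -m jog '6 -25 -4 0 30;12 -60 -4 0.03 30;20 -98 -4 0.06 30;26 -136 -4 0.082 30;32 -174 -4 0.082 30;37 -212 -4 0.082 30;42 -250 -4 0.082 30;47 -285 -4 0.082 30'; python3 -c "
from h import *
to(.5338,-.0892,.09,-.097)"
```

```text
time_s: 3.28
eef_pos: [0.5267, -0.1725, 0.1674]
tool_rot: [-3.136, 0.152, 0.006]
wrist_force: [0.3, -0.3, -1.3]
finger_gap: 0.501
shift [ -0.7 -83.5  77.6] turn -0.0 | at [ 0.5267 -0.1725  0.1674] head -0.097 gap 46.0 F [ 0.3 -0.3 -1.3] t 3.2833
```

```bash
python3 -m jog '0 -30 10 0 30;0 -60 35 0 30;0 -80 60 0 30;0 -84 78 0 30;0 -84 78 0 30;0 -84 78 0 30;0 -84 78 0 30;0 -84 78 0 30'; python3 - <<'E'
from h import *
for n in("top","scene"): cv2.imwrite(f"pics/{n}2.png",imaging.capture(n))
to(.5338,-.0892,.037,-.097)
a=cv2.imread("pics/scene2.png")[150:350,180:420];b=cv2.imread("pics/top2.png")[120:280,220:412]
cv2.imwrite("pics/c4.png",np.hstack([cv2.resize(a,(400,333)),cv2.resize(b,(400,333))]))
E
```

```text
time_s: 3.95
eef_pos: [0.5366, -0.0927, 0.0926]
tool_rot: [3.137, -0.154, 0.003]
wrist_force: [-1.0, 0.4, -1.3]
finger_gap: 0.496
shift [-3.2 -3.1 55.7] turn -0.001 | at [ 0.5366 -0.0926  0.0927] head -0.098 gap 46.0 F [-0.  -0.3 -1.1] t 4.05
```

View pics/c4.png

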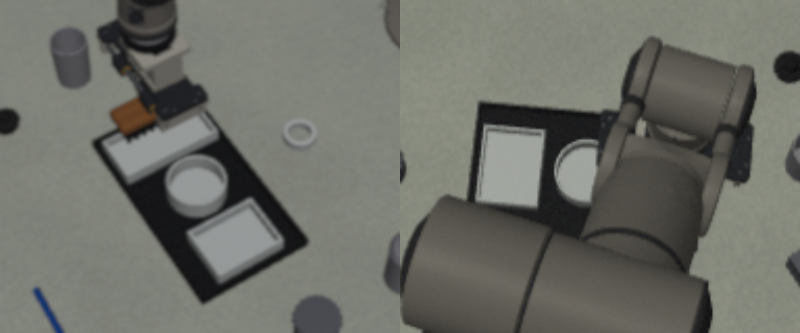

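The brush hangs above the trough (left crop (135,115)). Lowering it, with the 3 mm correction.

```bash
python3 -m jog '-3 -3 20 0 30;-3 -3 35 0 30;-3 -3 46 0 30;-3 -3 52 0 30;-3 -3 55 0 30;-3 -3 56 0 30;-3 -3 56 0 30;-3 -3 56 0 30'; python3 -c "
from h import *
to(.5338,-.0892,.037,-.097)"
```

```text
time_s: 4.72
eef_pos: [0.5336, -0.0887, 0.0368]
tool_rot: [3.137, -0.153, 0.001]
wrist_force: [-2.8, -0.6, 6.1]
finger_gap: 0.495
shift [ 0.2  0.5 -0.2] turn -0.0 | at [ 0.5336 -0.0887  0.0368] head -0.097 gap 45.5 F [-2.8 -0.6  6.1] t 4.7167
```

```bash
python3 -m jog '0 0 0 0 62;0 0 0 0 62;0 0 0 0 62;0 0 0 0 62;0 0 0 0 62'; python3 -m jog '0 0 -15 0 62;0 0 -45 0 62;0 0 -85 0 62;0 0 -125 0 62;0 0 -125 0 91.8;0 0 -125 0 91.8'; python3 -c "
from h import *
to(.4015,-.3003,.15,.562)"
```

```text
time_s: 5.13
eef_pos: [0.5335, -0.0883, 0.0357]
tool_rot: [3.138, -0.153, 0.0]
wrist_force: [0.2, -0.2, -0.6]
finger_gap: 0.673
time_s: 5.63
eef_pos: [0.5348, -0.0887, 0.1631]
tool_rot: [3.136, -0.152, 0.009]
wrist_force: [-0.7, 0.8, -1.1]
finger_gap: 0.773
shift [-112.2  223.5   12.7] turn -0.659 | at [ 0.5348 -0.0887  0.1631] head -0.097 gap 70.9 F [-0.7  0.8 -1.1] t 5.6333
```

```bash
python3 -m jog '-112 223 10 -0.659 91.8;-112 223 10 -0.659 91.8;-112 223 10 -0.659 91.8;-112 223 10 -0.659 91.8;-112 223 10 -0.659 91.8;-112 223 10 -0.659 91.8;-112 223 10 -0.659 91.8;-112 223 10 -0.659 91.8'; python3 - <<'E'
from h import *
for n in("top","scene"): cv2.imwrite(f"pics/{n}3.png",imaging.capture(n))
to(.4015,-.3003,.025,.562)
I={n:cv2.imread(f"pics/{n}3.png") for n in("top","scene")}
a=I["scene"][90:290,180:420];b=I["top"][120:280,270:462]
cv2.imwrite("pics/c5.png",np.hstack([cv2.resize(a,(400,333)),cv2.resize(b,(400,333))]))
E
```

```text
time_s: 6.3
eef_pos: [0.3973, -0.3023, 0.1488]
tool_rot: [-3.019, -0.864, 0.004]
wrist_force: [-0.3, 0.3, -0.5]
finger_gap: 1.001
shift [  1.4   2.4 124.2] turn -0.003 | at [ 0.3992 -0.2993  0.1492] head 0.559 gap 91.8 F [-0.1 -0.2 -0.2] t 6.4
```

View pics/c5.png

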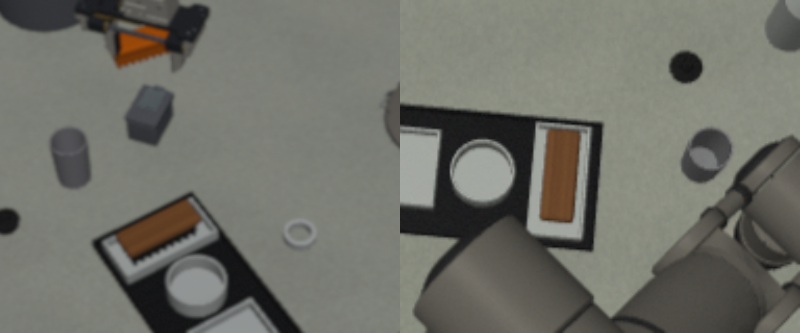

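The brush lies in the trough, bristles down (right crop (560,175)). Now descending on the tub.

```bash
python3 -m jog '1 2 40 0 91.8;1 2 80 0 91.8;1 2 105 0 91.8;1 2 124 0 91.8;1 2 124 0 91.8;1 2 124 0 91.8' ; python3 -m jog '0 0 0 0 40;0 0 0 0 40;0 0 0 0 40;0 0 0 0 40;0 0 0 0 40;0 0 0 0 40;0 0 0 0 40;0 0 0 0 40' 30; python3 -m jog '0 0 -20 0 40;0 0 -50 0 40;0 0 -85 0 40;0 0 -120 0 40;0 0 -140 0 40;0 0 -140 0 40;0 0 -140 0 40'; python3 -c "
from h import *
to(.5542,.1198,.165,-.097)"
```

```text
time_s: 6.9
eef_pos: [0.4022, -0.2989, 0.0258]
tool_rot: [-3.015, -0.872, 0.002]
wrist_force: [0.5, -0.0, 0.8]
finger_gap: 1.001
time_s: 7.57
eef_pos: [0.402, -0.3004, 0.0271]
tool_rot: [-3.018, -0.871, 0.0]
wrist_force: [-2.9, 2.7, 6.2]
finger_gap: 0.607
time_s: 8.15
eef_pos: [0.4024, -0.3009, 0.1672]
tool_rot: [3.017, 0.87, 0.002]
wrist_force: [0.5, -0.4, -2.7]
finger_gap: 0.598
shift [ 352.5 -275.2    1.7] turn 0.659 | at [ 0.4024 -0.3009  0.1672] head 0.562 gap 54.9 F [ 0.5 -0.4 -2.7] t 8.15
```

```bash
python3 -m jog '20 -16 0 0.07 40;44 -35 0 0.16 40;72 -56 0 0.26 40;100 -78 0 0.36 40;128 -100 0 0.46 40;156 -122 0 0.56 40;184 -144 0 0.659 40;210 -164 0 0.659 40'; python3 -c "
from h import *
to(.5542,.1198,.095,-.097)"
```

```text
time_s: 8.82
eef_pos: [0.4917, -0.0477, 0.1645]
tool_rot: [-3.137, 0.161, 0.006]
wrist_force: [0.8, -0.2, -1.5]
finger_gap: 0.604
shift [  45.4 -173.    69.4] turn -0.005 | at [ 0.4917 -0.0477  0.1645] head -0.102 gap 55.5 F [ 0.8 -0.2 -1.5] t 8.8167
```

```bash
python3 -m jog '10 -35 0 -0.005 40;19 -70 0 -0.005 40;29 -108 0 -0.005 40;37 -140 15 -0.005 40;43 -163 35 -0.005 40;45 -173 55 -0.005 40;45 -173 68 -0.005 40;45 -173 68 -0.005 40'; python3 - <<'E'
from h import *
for n in("top","scene"): cv2.imwrite(f"pics/{n}4.png",imaging.capture(n))
to(.5542,.1198,.0375,-.097)
a=cv2.imread("pics/scene4.png")[180:340,220:412]
cv2.imwrite("pics/c6.png",cv2.resize(a,(576,480)))
E
```

```text
time_s: 9.48
eef_pos: [0.5507, 0.1185, 0.0931]
tool_rot: [3.137, -0.142, -0.016]
wrist_force: [-0.2, 0.1, -1.7]
finger_gap: 0.609
shift [ 1.3 -2.3 59.4] turn 0.005 | at [0.553  0.1177 0.0969] head -0.092 gap 55.4 F [ 0.1  0.1 -0.6] t 9.5833
```

View pics/c6.png

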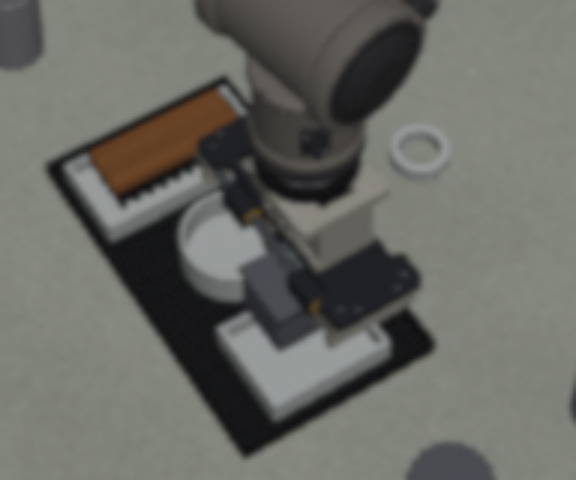

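The tub hangs over the bin (crop (285,310)). Lowering it.

```bash
python3 -m jog '1 -2 20 0.005 40;1 -2 35 0.005 40;1 -2 46 0.005 40;1 -2 53 0.005 40;1 -2 57 0.005 40;1 -2 59 0.005 40;1 -2 60 0.005 40;1 -2 60 0.005 40'; python3 -c "
from h import *
to(.5542,.1198,.0375,-.097)"
```

```text
time_s: 10.25
eef_pos: [0.5556, 0.1198, 0.0392]
tool_rot: [-3.138, 0.153, -0.001]
wrist_force: [0.0, -0.9, -1.0]
finger_gap: 0.607
shift [-1.4  0.1  1.7] turn -0.0 | at [0.5556 0.1198 0.0392] head -0.097 gap 55.7 F [ 0.  -0.9 -1. ] t 10.25
```

```bash
python3 -m jog '-1 0 1 0 40;-1 0 2 0 40;-1 0 3 0 40;-1 0 3 0 40;-1 0 3 0 40'; python3 -m jog '0 0 0 0 70;0 0 0 0 70;0 0 0 0 70;0 0 0 0 70;0 0 0 0 70'; python3 -m jog '0 0 -15 0 70;0 0 -45 0 70;0 0 -85 0 70;0 0 -125 0 70;0 0 -150 0 91.8;0 0 -150 0 91.8'; python3 -c "
from h import *
to(.399,.3065,.18,0)"
```

```text
time_s: 10.67
eef_pos: [0.5548, 0.12, 0.0381]
tool_rot: [-3.138, 0.152, -0.004]
wrist_force: [-5.0, -1.3, 12.9]
finger_gap: 0.604
time_s: 11.08
eef_pos: [0.5543, 0.12, 0.0356]
tool_rot: [3.138, -0.153, -0.0]
wrist_force: [0.7, -0.2, 0.1]
finger_gap: 0.762
time_s: 11.58
eef_pos: [0.5573, 0.1202, 0.1919]
tool_rot: [-3.137, 0.152, -0.018]
wrist_force: [0.6, -0.0, 0.7]
finger_gap: 0.859
shift [-175.7 -170.    10.3] turn -0.097 | at [0.5573 0.1202 0.1919] head -0.097 gap 78.9 F [ 0.6 -0.   0.7] t 11.5833
```

```bash
python3 -m jog '-176 -170 10 -0.097 91.8;-176 -170 10 -0.097 91.8;-176 -170 10 -0.097 91.8;-176 -170 10 -0.097 91.8;-176 -170 10 -0.097 91.8;-176 -170 10 -0.097 91.8;-176 -170 10 -0.097 91.8;-176 -170 10 -0.097 91.8'; python3 - <<'E'
from h import *
for n in("top","scene"): cv2.imwrite(f"pics/{n}5.png",imaging.capture(n))
to(.399,.3065,.034,0)
I={n:cv2.imread(f"pics/{n}5.png") for n in("top","scene")}
a=I["scene"][180:380,210:450];b=I["top"][150:310,190:382]
cv2.imwrite("pics/c7.png",np.hstack([cv2.resize(a,(400,333)),cv2.resize(b,(400,333))]))
E
```

```text
time_s: 12.25
eef_pos: [0.3941, 0.3073, 0.175]
tool_rot: [3.141, 0.006, -0.002]
wrist_force: [-0.5, -0.6, -0.2]
finger_gap: 0.995
shift [  3.1  -0.8 141.2] turn 0.0 | at [0.3959 0.3058 0.1752] head 0.0 gap 91.5 F [-0.4 -0.4 -0.5] t 12.35
```

View pics/c7.png

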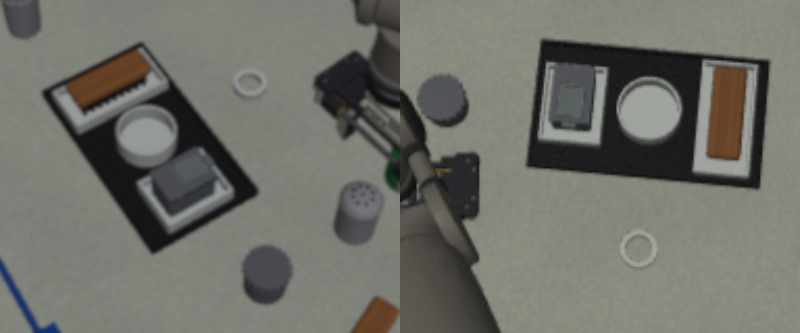

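The brush and tub both sit in their liners (left crop (110,75) and (183,180)). The gripper is above the shaker, so I'll descend over it.

```bash
python3 -m jog '3 -1 25 0 91.8;3 -1 50 0 91.8;3 -1 75 0 91.8;3 -1 100 0 91.8;3 -1 120 0 91.8;3 -1 134 0 91.8;3 -1 140 0 91.8;3 -1 140 0 91.8' ; python3 -c "
from h import *
to(.399,.3065,.034,0)"
```

```text
time_s: 13.02
eef_pos: [0.3988, 0.3057, 0.0342]
tool_rot: [3.14, -0.004, -0.004]
wrist_force: [-0.5, -0.7, -0.4]
finger_gap: 1.0
shift [ 0.2 -0.8  0.2] turn -0.002 | at [0.3988 0.3057 0.0342] head -0.002 gap 91.8 F [-0.5 -0.7 -0.4] t 13.0167
```

```bash
python3 -m jog '0 0 0 0 80;0 0 0 0 72;0 0 0 0 66;0 0 0 0 62;0 0 0 0 58;0 0 0 0 50;0 0 0 0 45;0 0 0 0 45' 25; python3 -m jog '0 0 0 0 45;0 0 0 0 45;0 0 -5 0 45;0 0 -15 0 45;0 0 -30 0 45;0 0 -45 0 45;0 0 -50 0 45;0 0 -50 0 45'; python3 - <<'E'
from h import *
cv2.imwrite("pics/scene6.png",imaging.capture("scene"))
to(.399,.3065,.2,0)
cv2.imwrite("pics/c8.png",cv2.resize(cv2.imread("pics/scene6.png")[220:380,340:532],(576,480)))
E
```

```text
time_s: 13.68
eef_pos: [0.3989, 0.3073, 0.0362]
tool_rot: [-3.141, -0.0, -0.001]
wrist_force: [-0.7, -0.9, 5.8]
finger_gap: 0.65
time_s: 14.35
eef_pos: [0.3993, 0.3077, 0.0872]
tool_rot: [-3.14, 0.0, -0.004]
wrist_force: [0.9, 0.4, -1.3]
finger_gap: 0.647
shift [   0.3    0.8 -113.8] turn -0.0 | at [0.3988 0.3074 0.0862] head -0.0 gap 59.6 F [-0.3 -0.  -2. ] t 14.4
```

View pics/c8.png

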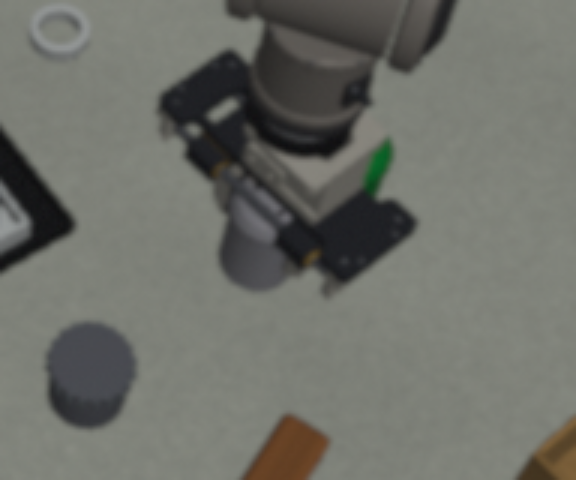

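The shaker is held upright (crop (258,240)). Lifting and carrying it smoothly.

```bash
python3 -m jog '0 0 -10 0 45;0 0 -25 0 45;0 0 -45 0 45;0 0 -65 0 45;0 0 -75 0 45;0 0 -80 0 45;0 0 -80 0 45'; python3 -c "
from h import *
to(.544,.0153,.165,-.097)"
```

```text
time_s: 14.98
eef_pos: [0.3988, 0.3073, 0.1664]
tool_rot: [-3.141, 0.0, -0.002]
wrist_force: [0.1, -0.2, -2.2]
finger_gap: 0.652
shift [145.2 292.    1.4] turn 0.097 | at [0.3988 0.3073 0.1664] head -0.0 gap 59.9 F [ 0.1 -0.2 -2.2] t 14.9833
```

```bash
python3 -m jog '4 8 0 0.01 45;12 24 0 0.02 45;22 45 0 0.04 45;33 67 0 0.05 45;45 90 0 0.06 45;56 112 0 0.08 45;67 134 0 0.097 45;78 157 0 0.097 45'; python3 -m jog '11 22 0 0 45;22 45 0 0 45;33 67 0 0 45;43 88 0 0 45;52 106 0 0 45;58 120 0 0 45;60 126 0 0 45;60 126 0 0 45';  python3 -c "
from h import *
to(.544,.0153,.1,-.097)"
```

```text
time_s: 15.65
eef_pos: [0.4763, 0.1484, 0.1644]
tool_rot: [3.137, -0.155, -0.004]
wrist_force: [0.7, -0.1, -1.8]
finger_gap: 0.648
time_s: 16.32
eef_pos: [0.5236, 0.0174, 0.1645]
tool_rot: [3.137, -0.156, -0.003]
wrist_force: [0.9, 0.2, -1.9]
finger_gap: 0.65
shift [20.6  0.1 64.5] turn -0.003 | at [0.5236 0.0174 0.1645] head -0.1 gap 59.7 F [ 0.9  0.2 -1.9] t 16.3167
```

```bash
python3 -m jog '7 0 5 -0.003 45;14 0 20 -0.003 45;19 0 35 -0.003 45;20 0 50 -0.003 45;20 0 60 -0.003 45;20 0 65 -0.003 45;20 0 65 -0.003 45;20 0 65 -0.003 45'; python3 - <<'E'
from h import *
for n in("top","scene"): cv2.imwrite(f"pics/{n}7.png",imaging.capture(n))
to(.544,.0153,.047,-.097)
a=cv2.imread("pics/scene7.png")[180:340,220:412]
cv2.imwrite("pics/c9.png",cv2.resize(a,(576,480)))
E
```

```text
time_s: 16.98
eef_pos: [0.544, 0.0174, 0.1008]
tool_rot: [3.138, -0.147, -0.0]
wrist_force: [0.6, 0.1, -2.7]
finger_gap: 0.65
shift [-0.4  1.9 54.6] turn 0.003 | at [0.5445 0.0172 0.1016] head -0.094 gap 59.6 F [-0.3  0.2 -1.9] t 17.0833
```

View pics/c9.png

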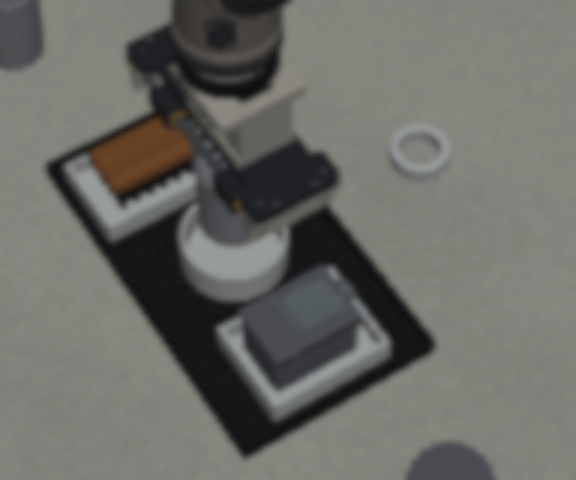

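The shaker is upright over the pot (crop (225,215)). Lowering it gently.

```bash
python3 -m jog '0 2 15 0 45;0 2 28 0 45;0 2 38 0 45;0 2 45 0 45;0 2 50 0 45;0 2 53 0 45;0 2 54 0 45;0 2 54 0 45'; python3 -m jog '0 0 1 0 45;0 0 2 0 45;0 0 2 0 45'; python3 -c "
from h import *
to(.544,.0153,.047,-.097)"
```

```text
time_s: 17.75
eef_pos: [0.5442, 0.015, 0.0474]
tool_rot: [3.138, -0.148, 0.002]
wrist_force: [-0.9, 0.8, 0.5]
finger_gap: 0.651
time_s: 18.0
eef_pos: [0.5447, 0.0149, 0.0473]
tool_rot: [3.138, -0.148, 0.005]
wrist_force: [-5.9, 0.7, 15.9]
finger_gap: 0.648
shift [-0.8 -0.3  0.3] turn 0.003 | at [0.5447 0.0149 0.0473] head -0.094 gap 59.5 F [-5.9  0.7 15.9] t 18.0
```

Firm contact at the expected height. I'll back off the load, release, retreat and check all three.

```bash
python3 -m jog '0 0 -1 0 45;0 0 -1 0 62;0 0 -1 0 66;0 0 -1 0 72;0 0 -1 0 76;0 0 -1 0 76;0 0 -1 0 76;0 0 -1 0 76'; python3 -m jog '0 0 -15 0 76;0 0 -40 0 76;0 0 -75 0 76;0 0 -110 0 76;0 0 -130 0 76;0 0 -130 0 76;0 0 -130 0 76'; python3 -m jog '-100 -200 -130 0 91.8;-100 -200 -130 0 91.8;-100 -200 -130 0 91.8;-100 -200 -130 0 91.8;-100 -200 -130 0 91.8;-100 -200 -130 0 91.8;-100 -200 -130 0 91.8;-100 -200 -130 0 91.8'; python3 - <<'E'
from h import *
I={n:imaging.capture(n) for n in("top","scene")}
for n in I: cv2.imwrite(f"pics/{n}8.png",I[n])
c,s=np.cos(-.097),np.sin(-.097); T=np.array([.544,.0153])
L={"brush":T+.105*np.array([s,-c]),"tub":T+.105*np.array([-s,c]),"shaker":T}
out=[]
for n,(x,y) in(("top",(240,140)),("scene",(220,170))):
    im=cv2.resize(I[n][y:y+150,x:x+140],None,fx=2.85,fy=2.85,interpolation=2)
    for k in L:
        q=(proj(n,pts(k,[*L[k],-.097,.011]))-[x,y]+.5)*2.85
        cv2.polylines(im,[cv2.convexHull(q.astype(np.float32)).astype(np.int32)],True,(0,0,255),1)
    out.append(im)
cv2.imwrite("pics/c10.png",np.hstack(out)); to(.3,.3,.3,0)
E
```

```text
time_s: 18.67
eef_pos: [0.5438, 0.015, 0.0456]
tool_rot: [3.138, -0.148, -0.0]
wrist_force: [0.8, -0.1, 0.7]
finger_gap: 0.827
time_s: 19.25
eef_pos: [0.5443, 0.015, 0.1767]
tool_rot: [3.138, -0.148, 0.004]
wrist_force: [-0.2, 0.6, -0.3]
finger_gap: 0.832
time_s: 19.92
eef_pos: [0.4623, 0.2256, 0.3057]
tool_rot: [-3.138, 0.142, -0.001]
wrist_force: [-0.4, -0.2, 0.1]
finger_gap: 1.001
shift [-169.2  -61.5    4.2] turn -0.094 | at [0.4627 0.223  0.3038] head -0.094 gap 91.3 F [-0.2 -0.5 -0.7] t 20.0167
```

View pics/c10.png

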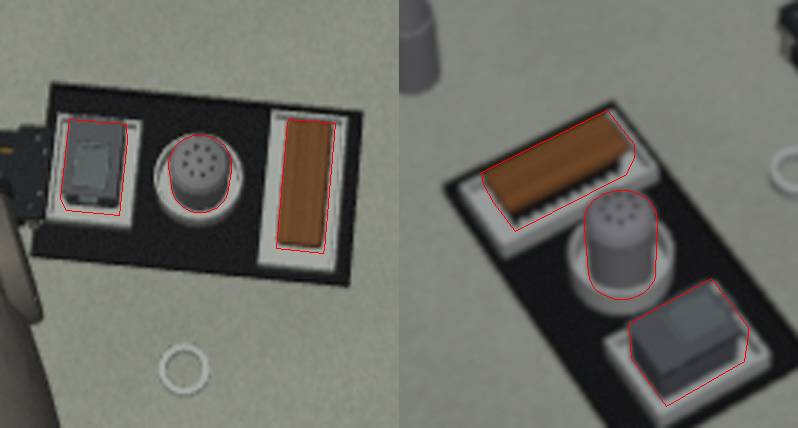

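View pics/scene8.png

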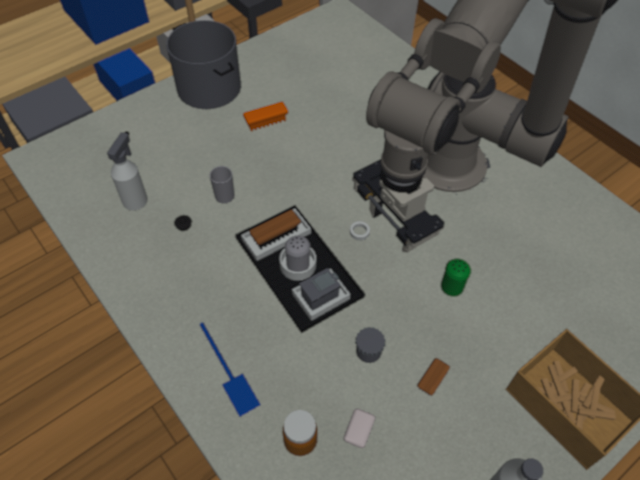

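```bash
python3 -c "
from h import *
a=cv2.imread('pics/scene0.png');b=cv2.imread('pics/scene8.png')
for n,(x,y,r) in dict(nail=(433,376,22),rtub=(370,345,22),tumb=(222,185,18)).items(): print(n,cv2.absdiff(a,b)[y-r:y+r,x-r:x+r].max())
from cell import ticket; print(ticket.close_job())"
```

```text
nail 8
rtub 8
tumb 8
the job is handed in; nothing more can be done
None
```

The shoe brush is in the trough, the rectangular tub in the bin and the steel shaker in the pot. I handed the job in at about 20 s of the 93 s allowed; no verdict was reported.

- **Placing:** in the last pictures all three stand upright on their liner floors. Their outlines match the ideal centred positions to about 2 px in both cameras, roughly 4 mm against the 15 mm allowed. The two cameras disagree by a few mm, which is about the calibration error, so I can't place them more exactly than that.
- **Shaker:** it looked upright in each picture and was set down at the expected height. The highest wrist force I read was about 16 N up, while pressing it down.
- **Look-alikes:** the nail brush, tumbler and round tub look the same as at the start. Their patches of the scene image differ only at noise level (8 of 255 at most).
- **Gripper:** it was open and clear of everything at hand-in.
- **Failed check:** the top-camera fit of the tub was spoiled by the arm overlapping it, so I relied on the scene-camera fit. The grasp and the final pictures agreed with it.

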